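# Ring up the chosen sweets on the order pad

## Robot

A 6-joint arm with a two-finger parallel gripper is mounted at the origin on the work surface. World frame = base frame: x ahead of the robot, y to its left, z up, the work surface at z = 0. Lengths are in m, angles in rad, forces in N, time in s.
With the tool pointing down it reaches from about 0.425 to 1.125 m from the base axis. Payload 14.9 kg.
Tool frame: the origin (TCP) lies at the very end of the fingers, on their centre line; the grasp point (between the pads) lies 19 mm behind it; z points along the fingers, y is the line along which they close (so a half turn about z gives the same grasp; the last joint's range is limited). The gripper opens to 91 mm and grips with 3 to 60 N. Pads are 32 mm wide; open, the fingers measure 118 mm over their backs; the gripper's body (76 mm by 178 mm) begins 60 mm behind the grasp point.
Start: joints at [-1.242, 0.379, 1.734, -0, 1.028, -0.033], TCP at [0.248, -0.655, 0.177] pointing down, gripper open.
Joint ranges: [-2.77, 2.77], [-0.74, 2.19], [0, 2.66], [-1.06, 4.2], [0.31, 2.87], [-3.08, 3.08]. Speed limits (rad/s): [1.89, 1.89, 2.39, 3.14, 3.14, 3.14].

## Interface

Orientations are given as a unit quaternion [x, y, z, w].
In Python, from cell import robot gives the robot as it stands. The module is installed in compiled form; this text tells all that it offers.
- The arm moves only by the tool jog_arm, never from a script. Its argument "motion" is a list of rows, each a list of 3 entries, a list of its own where there are three numbers: the shift along the tool's x, y, z in units of 25 mm (1.0 is 25 mm), then the turn, a rotation vector about the tool's x, y, z in rad, then the opening, from -1 (shut) to 1 (fully open). A call has 1 to 20 rows; each row is the pose to reach, as a shift and turn from the pose commanded when the call began, along the tool's axes at that moment; what a row does not reach only later rows make up. A row lasts 1/12 s, in which the tool goes at most 41.7 mm and 7.16 degrees, less where a joint would pass 70% of its speed; a pose out of reach is approached as far as the arm can. A call with a gripper value outside its range is refused whole. The fingers move at their own pace and stop on an object; "force" is the grip in N (left out, the last holds). Time passes only in rows, so rows that repeat a pose let the fingers close. It gives the time, the measured TCP pose, the force, the opening and the grip force at its end, in the units of the state.
- robot.sense(): the state, without advancing time (a new reading comes with each control period).
- robot.snapshot(name): name is "side" or "top"; returns a dict with "image" (400x640x3 uint8, blue, green, red), "fx", "fy", "cx", "cy" (pixels), "distortion" ([k1, k2, p1, p2, k3] as OpenCV has them; the pictures are not rectified), "rvec" (rotation vector, rad) and "tvec" (3), from world to camera coordinates, as OpenCV has them. Camera axes: x right, y down, z forward; pixel columns grow to the right and rows downward; lengths in m; the calibration is good to about 2 mm. A picture is of the moment at which its call begins. There is no depth.
- robot.hand_in(): hands the job in; it is judged then, once.
The state is a dict: "clock": time; "joint_pos": joint angles; "qd": joint speeds; "joint_torque": joint torques, N m; "tcp_pos": TCP position; "eef_rot": TCP orientation; "ft_force": force on the tool from outside, world axes, zero at the start; "ft_torque": the same for the moment, N m; "gripper_width": finger opening in m; "gripper_force": force on a finger pad.
Only numpy, scipy, OpenCV 4.12 (cv2) and the standard library are available. Lean on these libraries where they do the work, as an engineer would, in place of code of your own. Each camera call takes 0.05 s, during which the arm holds its last target. There are 200 camera calls.

## Task

One jar of sweets stands on the round order mat: with the fingertips, gently press the key on the order pad that has the same colour as those sweets well down, at least half its travel, and let it come up, then press the big white key in the same way to confirm. Press no other key, leave the jars and everything else standing as they are, and finish with the hand drawn back at least 15 cm from the pad.

Things in the scene. Friction and masses are not known exactly. Their poses are not given: they have to be found in the camera images.
- pad_center (a point): Order pad: a grey slab 170 (x) x 290 (y) x 25 mm fixed to the counter, carrying five round spring keys; this point is the middle of its flat top, 25 mm above the counter. Its x axis runs from the white key's side to the far side, where the four colour keys stand in a row along its y axis, 62 mm apart, in any order
- mat_center (a point): Order mat: a flat round cork-and-black-rubber mat 150 mm across, 1 mm thick, lying on the counter to the right (-y) of the pad; this point is its centre. Exactly one jar stands on it, within 25 mm of its centre
- key_red_top (a point): Centre of the top face of the red key, one of four in the far row: a red round cap 32 mm across in a black ring 48 mm across. When up, its top is 47 mm above the counter, 10 mm above its ring; this point moves with the cap
- key_red (a joint): How far the red key is pushed down (m): 0 up, 0.010 at its hard stop, level with its ring. A spring: it starts to move at 2.4 N and yields 1 mm for each further 0.56 N (8 N at the stop); it registers by 5 mm (5.2 N), and comes up again when let go
- key_yellow_top (a point): Centre of the top face of the yellow key, one of four in the far row: a yellow round cap 32 mm across in a black ring 48 mm across. When up, its top is 47 mm above the counter, 10 mm above its ring; this point moves with the cap
- key_yellow (a joint): How far the yellow key is pushed down (m): 0 up, 0.010 at its hard stop, level with its ring. A spring: it starts to move at 2.4 N and yields 1 mm for each further 0.56 N (8 N at the stop); it registers by 5 mm (5.2 N), and comes up again when let go
- key_green_top (a point): Centre of the top face of the green key, one of four in the far row: a green round cap 32 mm across in a black ring 48 mm across. When up, its top is 47 mm above the counter, 10 mm above its ring; this point moves with the cap
- key_green (a joint): How far the green key is pushed down (m): 0 up, 0.010 at its hard stop, level with its ring. A spring: it starts to move at 2.4 N and yields 1 mm for each further 0.56 N (8 N at the stop); it registers by 5 mm (5.2 N), and comes up again when let go
- key_blue_top (a point): Centre of the top face of the blue key, one of four in the far row: a blue round cap 32 mm across in a black ring 48 mm across. When up, its top is 47 mm above the counter, 10 mm above its ring; this point moves with the cap
- key_blue (a joint): How far the blue key is pushed down (m): 0 up, 0.010 at its hard stop, level with its ring. A spring: it starts to move at 2.4 N and yields 1 mm for each further 0.56 N (8 N at the stop); it registers by 5 mm (5.2 N), and comes up again when let go
- key_white_top (a point): Centre of the top face of the big white key that confirms the order, alone on the robot's side of the pad: a white round cap 44 mm across in a black ring 60 mm across. When up, its top is 47 mm above the counter, 10 mm above its ring; this point moves with the cap
- key_white (a joint): How far the white key is pushed down (m): 0 up, 0.010 at its hard stop, level with its ring. A spring: it starts to move at 2.4 N and yields 1 mm for each further 0.56 N (8 N at the stop); it registers by 5 mm (5.2 N), and comes up again when let go
- jar_red: Closed glass jar full of round red sweets, brass lid with a red round sticker; 76 mm across, 131 mm tall, about 0.7 kg, loose; origin at the centre of its underside. One of four jars: one is on the order mat, three wait at the left (+y)
- jar_yellow: Closed glass jar full of round yellow sweets, brass lid with a yellow round sticker; 76 mm across, 131 mm tall, about 0.7 kg, loose; origin at the centre of its underside. One of four jars: one is on the order mat, three wait at the left (+y)
- jar_green: Closed glass jar full of round green sweets, brass lid with a green round sticker; 76 mm across, 131 mm tall, about 0.7 kg, loose; origin at the centre of its underside. One of four jars: one is on the order mat, three wait at the left (+y)
- jar_blue: Closed glass jar full of round blue sweets, brass lid with a blue round sticker; 76 mm across, 131 mm tall, about 0.7 kg, loose; origin at the centre of its underside. One of four jars: one is on the order mat, three wait at the left (+y)
- stamp: Small wooden hand stamp, 34 mm across, 40 mm tall, loose, standing upright on the pad's top on the robot's side, left of the white key (100 to 200 mm from it); origin at the centre of its underside
- tin: Brass-coloured tin, 60 mm across, 50 mm tall, loose on the counter beyond the pad; origin at the centre of its underside
- sample_bowl: White bowl of sample sweets, 100 mm across, 35 mm tall, loose on the counter beyond the pad; origin at the centre of its underside
- scoop: Spoon-shaped scoop 170 mm long, lying loose on the counter beyond the pad; its x axis runs along it
There are look-alikes about, which are no part of the job. Of the things that look like the jar_blue, the larger one is meant.

How it is judged:
By the outcome, as a careful person would: the job done as asked, in the order asked, and still so for the second after the job is handed in, with the robot touching nothing.
It also fails if it takes over 40 s, if anything falls off the work surface, if the arm or the gripper's body presses on something with over 40 N, if the wrist force passes 120 N, or if a joint passes its speed limit or range.

## Working session

There is one attempt and no reset: what is moved stays moved. The work goes in short steps, Python scripts to look and compute and a tool call to move; the robot and the scene stay as the last step left them, time stands still between calls to the robot, and variables do not carry over. Pictures are saved under pics/ and viewed, at most 10 in all, crops included, and the job is handed in when it is done.

Besides the shell and the picture viewer there is one more tool, called after "Request:" by a JSON object that holds its "api" and its "payload", one argument or row to a line. jog_arm: Moves the arm, as the interface text tells. Its arguments: {"type":"object","properties":{"motion":{"type":"array","items":{"type":"array"}},"force":{"type":"number"}},"required":["motion"]}

```bash
mkdir -p pics; python3 - <<'E'
from cell import robot
import cv2,pickle
for n in("top","side"):
    s=robot.snapshot(n); cv2.imwrite(f"pics/{n}0.png",s["image"]); pickle.dump(s,open(f"{n}0.pkl","wb"))
s=robot.sense(); print(s["clock"],s["tcp_pos"],s["eef_rot"],s["gripper_width"],s["ft_force"])
E
```

```text
0.1 [ 0.2476433  -0.65433106  0.17675544] [ 9.83682777e-01  1.79910996e-01 -6.61442950e-05 -4.71770542e-04] 0.09112264216895528 [0.59908035 0.13928048 0.54950056]
```

View pics/top0.png

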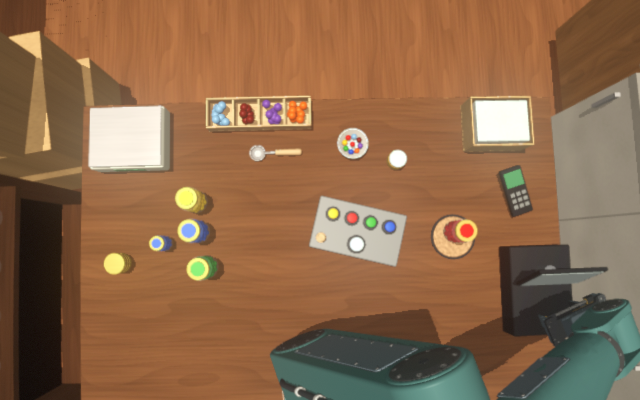

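View pics/side0.png

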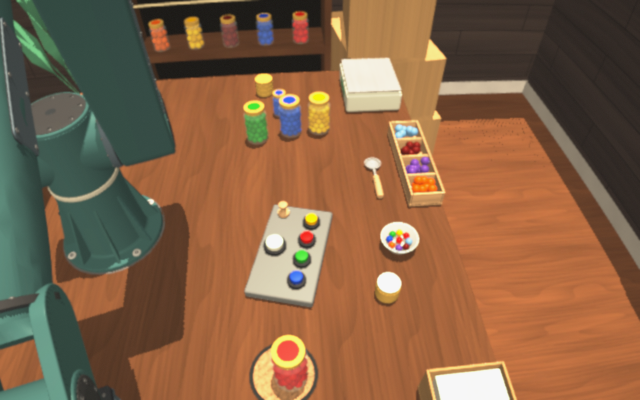

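The jar on the mat at top (465,232) holds red sweets. The red key is at top (352,218) and side (307,239). The white key is at top (357,244) and side (275,243). The stamp stands left of white.

```bash
cat > h.py <<'E'
import cv2,numpy as np
def ray(s,uv,z):
    K=np.array([[s["fx"],0,s["cx"]],[0,s["fy"],s["cy"]],[0,0,1]]);R=cv2.Rodrigues(np.array(s["rvec"],float))[0];t=np.array(s["tvec"],float).ravel()
    n=cv2.undistortPoints(np.array([[uv]],float),K,np.array(s["distortion"],float))[0,0]
    o=-R.T@t; d=R.T@np.array([n[0],n[1],1]); return (o+d*(z-o[2])/d[2])
def blob(s,uv,col,r=14):
    u,v=uv; c=s["image"][v-r:v+r,u-r:u+r]; h=cv2.cvtColor(c,cv2.COLOR_BGR2HSV); H,S,V=[h[...,i].astype(int) for i in range(3)]
    m={"red":((H<8)|(H>172))&(S>150)&(V>90),"yellow":(abs(H-29)<6)&(S>150)&(V>90),"green":(abs(H-60)<15)&(S>120)&(V>60),"blue":(abs(H-112)<12)&(S>120)&(V>80),"white":(S<50)&(V>195)}[col]
    n,l,st,ce=cv2.connectedComponentsWithStats(m.astype(np.uint8)); i=1+np.argmax(st[1:,4]); return ce[i]+[u-r,v-r],st[i]
E
python3 - <<'E'
import pickle
from h import *
from scipy.spatial.transform import Rotation as R
P={"top":dict(red=(352,218),yellow=(333,213),green=(371,223),blue=(390,227),white=(357,244)),"side":dict(red=(307,239),yellow=(312,220),green=(302,258),blue=(297,279),white=(275,243))}
for n in P:
    s=pickle.load(open(n+"0.pkl","rb"))
    for c,uv in P[n].items():
        p,st=blob(s,uv,c); print(n,c,p.round(1),st,ray(s,p,.045 if n=="side" and c!='white' else .046).round(4))
    if n=="top":
        for nm,uv,z in(("jar lid",(467,230),.131),("stamp",(320,238),.065)): print(nm,ray(s,uv,z).round(3))
print(R.from_quat([.98368,.17991,0,0]).as_matrix().round(3))
E
```

```text
top red [351.8 217.6] [ 9  9 10 10 76] [ 0.5459 -0.0926  0.046 ]
top yellow [333.2 213. ] [10 10  9  9 65] [ 0.5621 -0.0337  0.046 ]
top green [370.6 221.9] [ 9  8 10 10 78] [ 0.5306 -0.1521  0.046 ]
top blue [389.5 226.4] [ 9  9 10 10 78] [ 0.5146 -0.2123  0.046 ]
top white [357.7 241.7] [  0   0  28  28 400] [ 0.4689 -0.1089  0.046 ]
jar lid [ 0.494 -0.433  0.131]
stamp [0.484 0.011 0.065]
side red [306.2 237.1] [  7   6  13  13 130] [ 0.5451 -0.0939  0.045 ]
side yellow [310.9 217.8] [ 8  8 11  9 82] [ 0.5609 -0.0296  0.045 ]
side green [301.1 256.2] [  7   6  14  13 136] [ 0.5293 -0.1529  0.045 ]
side blue [295.8 277. ] [  6   6  14  13 143] [ 0.5139 -0.2128  0.045 ]
side white [276.9 239. ] [  2   0  26  28 448] [ 0.4692 -0.0954  0.046 ]
[[ 0.935  0.354  0.   ]
 [ 0.354 -0.935  0.   ]
 [ 0.     0.    -1.   ]]
```

```bash
python3 - <<'E'
import pickle
from h import *
M=np.array([[.935,.354,0],[.354,-.935,0],[0,0,-1]])
for n,(u,v) in dict(top=(357,244),side=(275,243)).items():
    s=pickle.load(open(n+"0.pkl","rb")); r=16
    g=cv2.cvtColor(s["image"],cv2.COLOR_BGR2GRAY)[v-r:v+r,u-r:u+r]; 
    for th in (205,220,235):
        k,l,st,ce=cv2.connectedComponentsWithStats((g>th).astype(np.uint8)); i=l[r,r]
        p=ce[i]+[u-r,v-r]; print(n,th,i,st[i],p.round(1),ray(s,p,.046).round(4))
print(M.T@(np.array([.5455,-.0932,.09])-[.2476,-.6543,.1768])/.025)
E
```

```text
top 205 1 [  9   9  14  14 149] [356.3 243.8] [ 0.4625 -0.104   0.046 ]
top 220 1 [  9  10  14  13 139] [356.2 243.8] [ 0.4623 -0.1039  0.046 ]
top 235 1 [ 10  10  12  12 123] [356.3 243.7] [ 0.4628 -0.1042  0.046 ]
side 205 1 [  7   6  17  16 235] [273.9 240.4] [ 0.4614 -0.0994  0.046 ]
side 220 1 [  7   7  17  15 208] [273.8 240.8] [ 0.4613 -0.1007  0.046 ]
side 235 1 [  7   7  17  14 193] [273.9 240.6] [ 0.4614 -0.1001  0.046 ]
[ 19.086636 -16.766876   3.472   ]
```

Request:
{"api": "jog_arm", "payload": {
  "motion": [
    [[0, 0, -1.5], [0, 0, 0], -1],
    [[0, 0, -3], [0, 0, 0], -1],
    [[0, 0, -3], [0, 0, 0], -1]
  ],
  "force": 10
}}

```text
clock: 0.35
tcp_pos: [0.2488, -0.6576, 0.2596]
eef_rot: [0.984, 0.18, 0.001, 0.004]
ft_force: [0.3, -0.9, 1.7]
gripper_width: 0.0739
gripper_force: 0.0
```

Request:
{"api": "jog_arm", "payload": {
  "motion": [
    [[19.1, -16.8, 0], [0, 0, 0], -1],
    [[19.1, -16.8, 0], [0, 0, 0], -1],
    [[19.1, -16.8, 0], [0, 0, 0], -1],
    [[19.1, -16.8, 0], [0, 0, 0], -1],
    [[19.1, -16.8, 0], [0, 0, 0], -1],
    [[19.1, -16.8, 0], [0, 0, 0], -1],
    [[19.1, -16.8, 0], [0, 0, 0], -1],
    [[19.1, -16.8, 0], [0, 0, 0], -1],
    [[19.1, -16.8, 0], [0, 0, 0], -1],
    [[19.1, -16.8, 0], [0, 0, 0], -1],
    [[19.1, -16.8, 0], [0, 0, 0], -1],
    [[19.1, -16.8, 0], [0, 0, 0], -1],
    [[19.1, -16.8, 0], [0, 0, 0], -1],
    [[19.1, -16.8, 0], [0, 0, 0], -1],
    [[19.1, -16.8, 0], [0, 0, 0], -1],
    [[19.1, -16.8, 0], [0, 0, 0], -1],
    [[19.1, -16.8, 0], [0, 0, 0], -1],
    [[19.1, -16.8, 0], [0, 0, 0], -1],
    [[19.1, -16.8, 0], [0, 0, 0], -1],
    [[19.1, -16.8, 0], [0, 0, 0], -1]
  ]
}}

```text
clock: 2.02
tcp_pos: [0.5452, -0.094, 0.2522]
eef_rot: [0.984, 0.179, -0.0, 0.0]
ft_force: [-0.0, 0.5, -0.4]
gripper_width: 0.0001
gripper_force: 0.0
```

Request:
{"api": "jog_arm", "payload": {
  "motion": [
    [[0, 0, 1.5], [0, 0, 0], -1],
    [[0, 0, 3], [0, 0, 0], -1],
    [[0, 0, 4.5], [0, 0, 0], -1],
    [[0, 0, 6], [0, 0, 0], -1],
    [[0, 0, 7], [0, 0, 0], -1],
    [[0, 0, 7.4], [0, 0, 0], -1],
    [[0, 0, 7.4], [0, 0, 0], -1]
  ]
}}

```text
clock: 2.6
tcp_pos: [0.5441, -0.0934, 0.0655]
eef_rot: [0.984, 0.179, -0.002, -0.001]
ft_force: [0.5, -0.1, 0.1]
gripper_width: 0.0005
gripper_force: 0.0
```

```bash
python3 - <<'E'
from cell import robot
import cv2,numpy as np
a=robot.snapshot("top")["image"][170:290,280:440]; b=robot.snapshot("side")["image"][160:320,220:360]
cv2.imwrite("pics/c1.png",np.hstack([cv2.resize(a,(440,330)),cv2.resize(b,(350,330))]))
print(robot.sense()["tcp_pos"],robot.sense()["ft_force"])
E
```

```text
[ 0.54628283 -0.09355924  0.06846304] [-0.10259964  0.44503124  0.34329611]
```

View pics/c1.png

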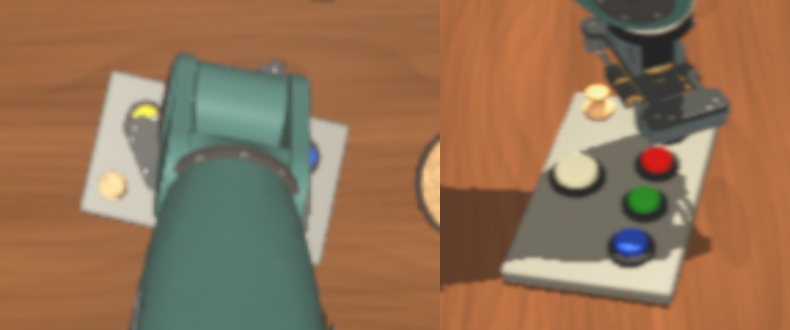

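```bash
cat >> h.py <<'E'
def proj(s,P):
    K=np.array([[s["fx"],0,s["cx"]],[0,s["fy"],s["cy"]],[0,0,1]])
    return cv2.projectPoints(np.array([P],float),np.array(s["rvec"],float),np.array(s["tvec"],float),K,np.array(s["distortion"],float))[0].ravel()
E
python3 - <<'E'
from cell import robot
from h import *
s=robot.snapshot("side"); print(robot.sense()["tcp_pos"],s["rvec"],s["tvec"])
R=cv2.Rodrigues(np.array(s["rvec"],float))[0]; print("cam",-R.T@np.array(s["tvec"],float).ravel())
for z in(.047,.068,.09,.12,.15):print(z,proj(s,[.5455,-.0935,z]))
im=s["image"][120:270,220:420].copy(); cv2.imwrite("pics/c2.png",cv2.resize(im,(800,600),interpolation=cv2.INTER_CUBIC))
E
```

```text
[ 0.54683942 -0.09352845  0.06908344] [ 2.37858629 -0.08612515  0.02602224] [-0.58039873  0.11141537  1.17782908]
cam [ 0.53349123 -0.77131023  0.92575648]
0.047 [306.36174157 236.48397014]
0.068 [306.14643926 231.44829718]
0.09 [305.91463721 226.0155374 ]
0.12 [305.58779632 218.33557831]
0.15 [305.24794768 210.32531118]
```

View pics/c2.png

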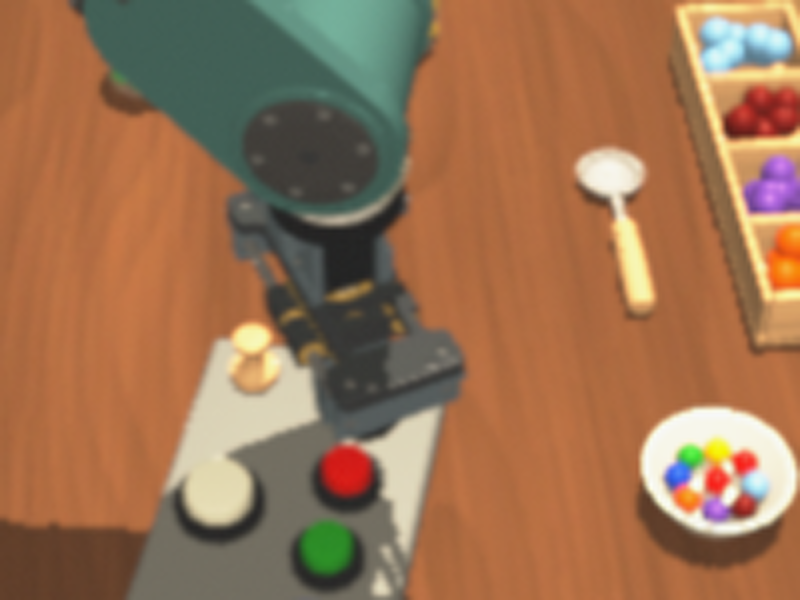

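The view from the side has the gripper body hiding the fingertips. I'll turn the hand so the fingers are seen side-on.

Request:
{"api": "jog_arm", "payload": {
  "motion": [
    [[0, 0, -1], [0, 0, 0], -1],
    [[0, 0, -1], [0, 0, -0.12], -1],
    [[0, 0, -1], [0, 0, -0.24], -1],
    [[0, 0, -1], [0, 0, -0.36], -1],
    [[0, 0, -1], [0, 0, -0.48], -1],
    [[0, 0, -1], [0, 0, -0.6], -1],
    [[0, 0, -1], [0, 0, -0.72], -1],
    [[0, 0, -1], [0, 0, -0.84], -1],
    [[0, 0, -1], [0, 0, -0.96], -1],
    [[0, 0, -1], [0, 0, -1.08], -1],
    [[0, 0, -1], [0, 0, -1.2], -1],
    [[0, 0, -0.5], [0, 0, -1.2], -1],
    [[0, 0, 0], [0, 0, -1.2], -1],
    [[0, 0, 0], [0, 0, -1.2], -1]
  ]
}}

```text
clock: 3.92
tcp_pos: [0.5446, -0.0927, 0.0654]
eef_rot: [0.712, 0.702, -0.001, -0.001]
ft_force: [-1.2, 0.4, -1.1]
gripper_width: 0.0006
gripper_force: 0.0
```

```bash
python3 - <<'E'
from cell import robot
from h import *
s=robot.snapshot("side"); q=robot.sense();print(q["tcp_pos"],q["joint_pos"],q["eef_rot"])
print((proj(s,q["tcp_pos"])-[220,120])*4)
im=s["image"][120:270,220:420].copy(); cv2.imwrite("pics/c3.png",cv2.resize(im,(800,600),interpolation=cv2.INTER_CUBIC))
E
```

```text
[ 0.54479312 -0.09272422  0.06612208] [-2.10761125e-01  3.16407576e-01  2.07515284e+00  2.94728724e-06
  7.52038193e-01 -1.98295250e-01] [ 7.11500769e-01  7.02684602e-01 -5.49545897e-04 -8.39028419e-04]
[343.49740708 446.72921996]
```

View pics/c3.png

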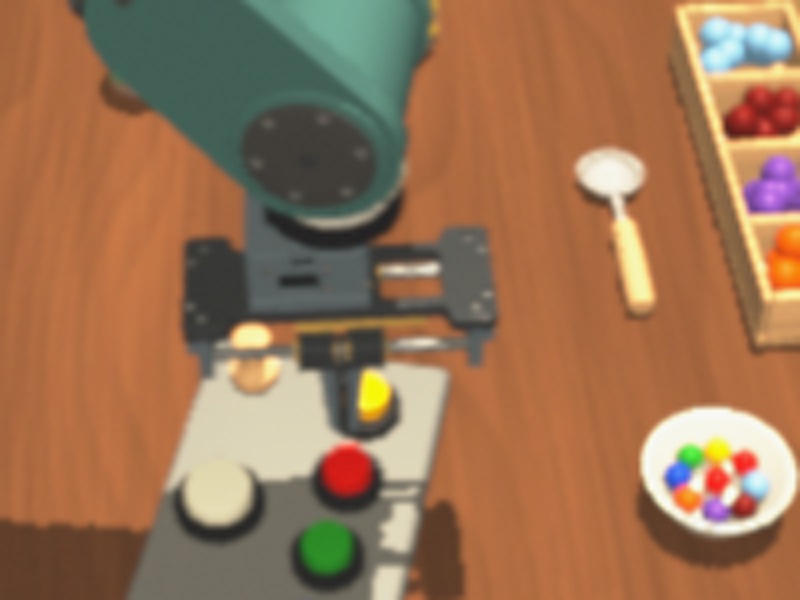

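The fingertips sit about 8 px off where the TCP reading projects. A half turn of the hand separates an offset fixed in the tool from a height error.

Request:
{"api": "jog_arm", "payload": {
  "motion": [
    [[0, 0, -1], [0, 0, 0], -1],
    [[0, 0, -1], [0, 0, 0.12], -1],
    [[0, 0, -1], [0, 0, 0.24], -1],
    [[0, 0, -1], [0, 0, 0.36], -1],
    [[0, 0, -1], [0, 0, 0.48], -1],
    [[0, 0, -1], [0, 0, 0.6], -1],
    [[0, 0, -1], [0, 0, 0.72], -1],
    [[0, 0, -1], [0, 0, 0.84], -1],
    [[0, 0, -1], [0, 0, 0.96], -1],
    [[0, 0, -1], [0, 0, 1.08], -1],
    [[0, 0, -1], [0, 0, 1.2], -1],
    [[0, 0, -1], [0, 0, 1.32], -1],
    [[0, 0, -1], [0, 0, 1.44], -1],
    [[0, 0, -1], [0, 0, 1.56], -1]
  ]
}}

```text
clock: 5.13
tcp_pos: [0.5458, -0.0929, 0.0925]
eef_rot: [1.0, -0.003, -0.0, -0.0]
ft_force: [0.3, -0.1, -0.5]
gripper_width: 0.0005
gripper_force: 0.0
```

Request:
{"api": "jog_arm", "payload": {
  "motion": [
    [[0, 0, 0], [0, 0, 0.12], -1],
    [[0, 0, 0], [0, 0, 0.24], -1],
    [[0, 0, 0], [0, 0, 0.36], -1],
    [[0, 0, 0], [0, 0, 0.48], -1],
    [[0, 0, 0], [0, 0, 0.6], -1],
    [[0, 0, 0], [0, 0, 0.72], -1],
    [[0, 0, 0], [0, 0, 0.84], -1],
    [[0, 0, 0], [0, 0, 0.96], -1],
    [[0, 0, 0], [0, 0, 1.08], -1],
    [[0, 0, 0], [0, 0, 1.2], -1],
    [[0, 0, 0], [0, 0, 1.32], -1],
    [[0, 0, 0], [0, 0, 1.44], -1],
    [[0, 0, 0], [0, 0, 1.56], -1],
    [[0, 0, 0.5], [0, 0, 1.57], -1],
    [[0, 0, 1], [0, 0, 1.57], -1],
    [[0, 0, 1], [0, 0, 1.57], -1]
  ]
}}

```text
clock: 6.47
tcp_pos: [0.5439, -0.0925, 0.0644]
eef_rot: [0.709, -0.705, -0.002, 0.001]
ft_force: [0.0, 0.5, -0.6]
gripper_width: 0.0001
gripper_force: 0.0
```

```bash
python3 - <<'E'
from cell import robot
from h import *
s=robot.snapshot("side"); q=robot.sense();print(q["tcp_pos"],q["joint_pos"],q["eef_rot"])
print((proj(s,q["tcp_pos"])-[280,180])*8, (proj(s,[.5448,-.0927,.066])-[280,180])*8)
im=s["image"][180:255,280:330].copy(); a=cv2.resize(im,(400,600),interpolation=cv2.INTER_CUBIC)
b=cv2.resize(cv2.resize(cv2.imread("pics/c3.png"),(200,150),interpolation=cv2.INTER_AREA)[60:135,60:110],(400,600),interpolation=cv2.INTER_CUBIC)
o=np.hstack([b,a]); cv2.imwrite("pics/c4.png",cv2.convertScaleAbs(o,alpha=1.5,beta=10))
E
```

```text
[ 0.544326   -0.09259351  0.06537871] [-2.10707444e-01  3.17532943e-01  2.07547413e+00  5.28721787e-06
  7.51873364e-01  2.92572016e+00] [ 0.70892822 -0.70527872 -0.0013831   0.0008885 ]
[205.57839972 414.66482547] [207.02274743 413.63466806]
```

View pics/c4.png

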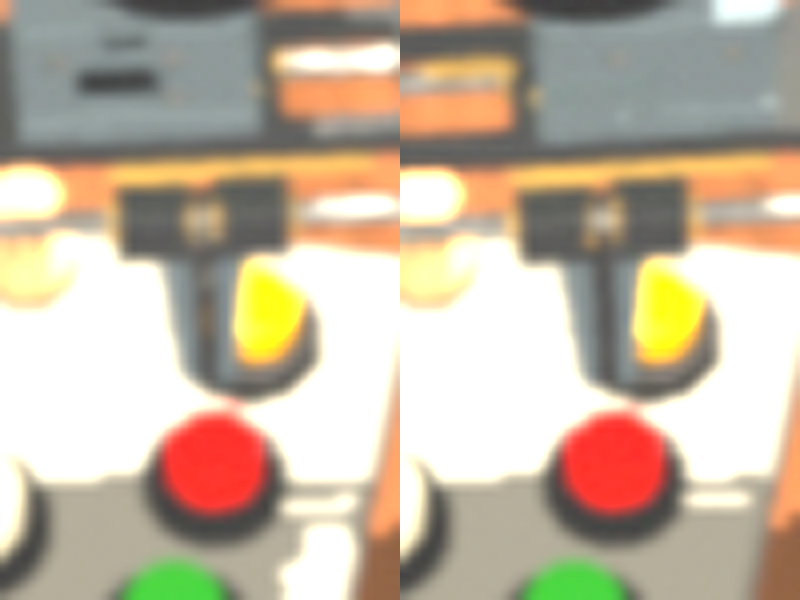

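Both views agree, so there is no offset fixed in the tool. Next I check the height by feel, descending gently over the red key, which is the correct one anyway.

Request:
{"api": "jog_arm", "payload": {
  "motion": [
    [[0, 0, 0.2], [0, 0, 0], -1],
    [[0, 0, 0.4], [0, 0, 0], -1],
    [[0, 0, 0.6], [0, 0, 0], -1],
    [[0, 0, 0.6], [0, 0, 0], -1]
  ]
}}

```text
clock: 6.85
tcp_pos: [0.5451, -0.0928, 0.0513]
eef_rot: [0.708, -0.706, -0.0, 0.0]
ft_force: [0.6, -0.1, -0.3]
gripper_width: 0.0004
gripper_force: 0.0
```

```bash
python3 - <<'E'
from cell import robot
from h import *
for i in range(3):
    s=robot.snapshot("side"); q=robot.sense();print(q["tcp_pos"],q["ft_force"])
print((proj(s,q["tcp_pos"])-[280,180])*8)
im=s["image"][180:255,280:330].copy(); a=cv2.resize(im,(400,600),interpolation=cv2.INTER_CUBIC)
t=robot.snapshot("top"); R=cv2.Rodrigues(np.array(t["rvec"],float))[0]; print("topcam",-R.T@np.array(t["tvec"],float).ravel())
u,v=proj(t,q["tcp_pos"]); print(u,v); u=int(u);v=int(v)
b=cv2.resize(t["image"][v-38:v+37,u-25:u+25],(400,600),interpolation=cv2.INTER_CUBIC)
cv2.imwrite("pics/c5.png",np.hstack([a,b]))
E
```

```text
[ 0.54536756 -0.09281368  0.05180158] [ 0.5767957  -0.95584022 -1.39796945]
[ 0.54560212 -0.09286282  0.05217614] [-0.30324742  0.66236209 -0.19225143]
[ 0.54576648 -0.09289571  0.05241292] [ 0.22437671 -0.30245525 -0.15195641]
[211.18260697 440.06831764]
topcam [0.47467415 0.04956994 1.51552653]
352.07687178502795 217.5466625589013
```

View pics/c5.png

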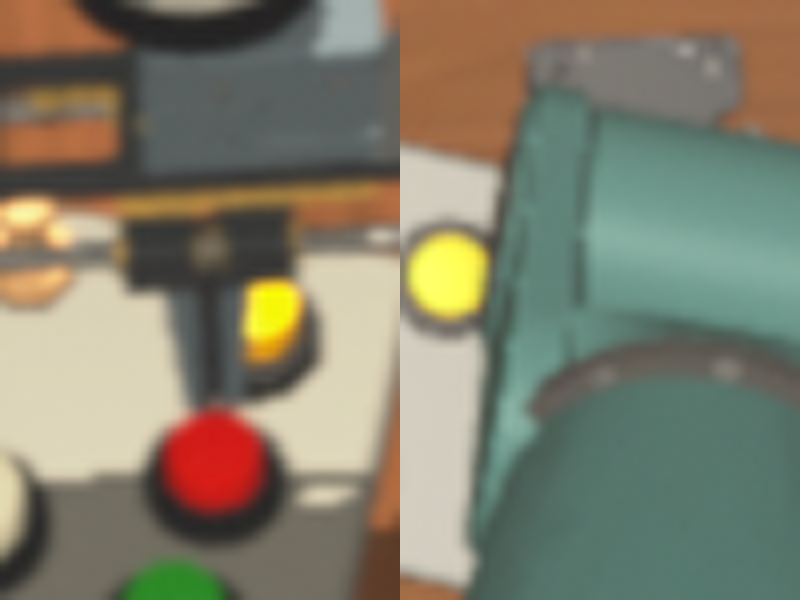

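The tip shows at about (210,405), just behind the red cap's upper edge, where (210,440) was expected. No contact yet, so I continue in small steps while watching the force.

Request:
{"api": "jog_arm", "payload": {
  "motion": [
    [[0, 0, 0.1], [0, 0, 0], -1],
    [[0, 0, 0.2], [0, 0, 0], -1],
    [[0, 0, 0.2], [0, 0, 0], -1],
    [[0, 0, 0.2], [0, 0, 0], -1]
  ]
}}

```text
clock: 7.38
tcp_pos: [0.5456, -0.0928, 0.0472]
eef_rot: [0.708, -0.706, -0.0, 0.0]
ft_force: [-0.1, 1.4, 0.0]
gripper_width: 0.0002
gripper_force: 0.0
```

Request:
{"api": "jog_arm", "payload": {
  "motion": [
    [[0, 0, 0.08], [0, 0, 0], -1],
    [[0, 0, 0.08], [0, 0, 0], -1],
    [[0, 0, 0.08], [0, 0, 0], -1]
  ]
}}

```text
clock: 7.63
tcp_pos: [0.5456, -0.0928, 0.0452]
eef_rot: [0.708, -0.706, -0.0, 0.0]
ft_force: [2.0, -0.1, 0.3]
gripper_width: 0.001
gripper_force: 0.0
```

Request:
{"api": "jog_arm", "payload": {
  "motion": [
    [[0, 0, 0.1], [0, 0, 0], -1],
    [[0, 0, 0.1], [0, 0, 0], -1],
    [[0, 0, 0.1], [0, 0, 0], -1]
  ]
}}

```text
clock: 7.88
tcp_pos: [0.5456, -0.0929, 0.0427]
eef_rot: [0.708, -0.706, -0.0, 0.0]
ft_force: [-0.3, -0.2, -0.0]
gripper_width: 0.0009
gripper_force: 0.0
```

```bash
python3 - <<'E'
from cell import robot
from h import *
for i in range(4):
    s=robot.snapshot("side"); q=robot.sense();print(q["tcp_pos"],q["ft_force"])
print((proj(s,q["tcp_pos"])-[280,180])*8, blob(s,(307,239),"red"))
cv2.imwrite("pics/c6.png",cv2.resize(s["image"][210:250,280:330],(800,600),interpolation=cv2.INTER_CUBIC))
E
```

```text
[ 0.54562967 -0.09285467  0.0427671 ] [0.35853436 0.54988593 0.13054356]
[ 0.54570279 -0.0928774   0.04282395] [0.35215996 0.68972564 1.03615293]
[ 0.54571    -0.09290517  0.04286507] [-0.09382569 -0.35662857 -0.2966804 ]
[ 0.54572345 -0.09286808  0.04286009] [ 0.91686209  0.49770442 -0.44777992]
[211.81466985 458.09339618] (array([306.18333333, 238.00833333]), array([  7,   8,  13,  11, 120], dtype=int32))
```

View pics/c6.png

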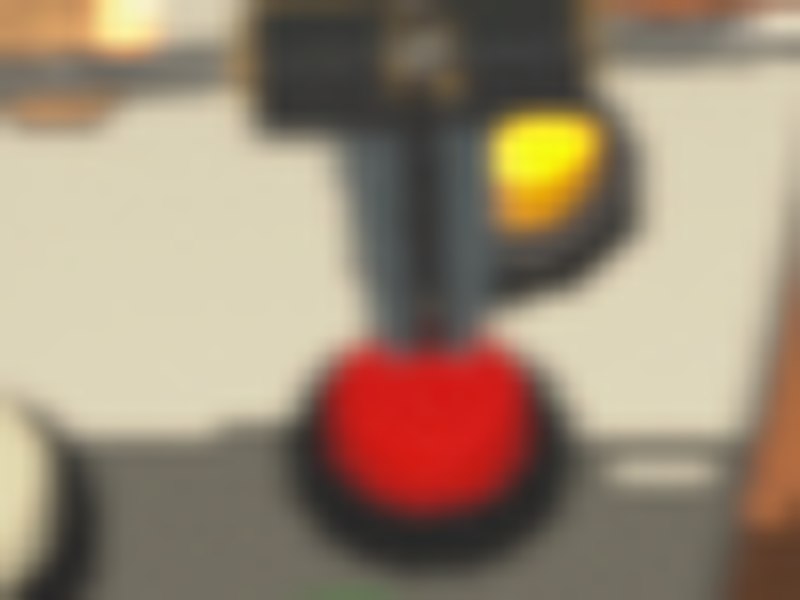

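The fingers now cover the cap's upper edge at (425,350), so the tip is above the cap, and nothing is felt. The real tip is evidently higher than the reading, so I go on down.

Request:
{"api": "jog_arm", "payload": {
  "motion": [
    [[0, 0, 0.1], [0, 0, 0], -1],
    [[0, 0, 0.15], [0, 0, 0], -1],
    [[0, 0, 0.15], [0, 0, 0], -1],
    [[0, 0, 0.15], [0, 0, 0], -1]
  ]
}}

```text
clock: 8.42
tcp_pos: [0.5456, -0.0928, 0.0389]
eef_rot: [0.708, -0.706, -0.0, 0.0]
ft_force: [-0.6, -0.4, 0.5]
gripper_width: 0.0004
gripper_force: 0.0
```

Request:
{"api": "jog_arm", "payload": {
  "motion": [
    [[0, 0, 0.1], [0, 0, 0], -1],
    [[0, 0, 0.1], [0, 0, 0], -1],
    [[0, 0, 0.1], [0, 0, 0], -1]
  ]
}}

```text
clock: 8.67
tcp_pos: [0.5456, -0.0928, 0.0364]
eef_rot: [0.708, -0.706, -0.0, 0.0]
ft_force: [0.4, -0.2, -0.2]
gripper_width: 0.0005
gripper_force: 0.0
```

Request:
{"api": "jog_arm", "payload": {
  "motion": [
    [[0, 0, 0.1], [0, 0, 0], -1],
    [[0, 0, 0.1], [0, 0, 0], -1],
    [[0, 0, 0.1], [0, 0, 0], -1]
  ]
}}

```text
clock: 8.92
tcp_pos: [0.5456, -0.0929, 0.0339]
eef_rot: [0.708, -0.706, -0.0, 0.0]
ft_force: [-0.9, 0.2, -1.5]
gripper_width: 0.0007
gripper_force: 0.0
```

```bash
python3 - <<'E'
from cell import robot
from h import *
s=robot.snapshot("side"); q=robot.sense();print(q["tcp_pos"],q["ft_force"])
im=s["image"].astype(int); m=(im[...,2]>110)&(im[...,2]-im[...,1]>80)&(im[...,2]-im[...,0]>80)
for r in range(226,248): print(r,"".join(".#"[int(x)] for x in m[r,292:322]),im[r,306])
E
```

```text
[ 0.54563049 -0.09286831  0.03401513] [-0.17889405  0.32315647  0.83559263]
226 .............................. [55 56 57]
227 .............................. [57 58 57]
228 .............................. [57 58 58]
229 .............................. [61 64 64]
230 .............................. [64 67 69]
231 .............................. [59 60 66]
232 .............................. [55 57 73]
233 .............................. [55 56 75]
234 .........##.......##.......... [54 56 85]
235 .........###..##.####......... [ 48  50 132]
236 ........#############......... [ 34  37 194]
237 ........#############......... [ 27  30 212]
238 .........############......... [ 25  30 214]
239 .........############......... [ 25  30 216]
240 .........############......... [ 23  29 215]
241 ..........##########.......... [ 20  26 207]
242 ...........########........... [ 24  28 190]
243 ............#####............. [ 31  34 148]
244 .............................. [38 39 84]
245 .............................. [39 41 44]
246 .............................. [42 44 44]
247 .............................. [50 54 56]
```

Still above the cap: the red bottom row is unchanged at 243 and the tip is at row 235. I keep going down.

Request:
{"api": "jog_arm", "payload": {
  "motion": [
    [[0, 0, 0.1], [0, 0, 0], -1],
    [[0, 0, 0.2], [0, 0, 0], -1],
    [[0, 0, 0.2], [0, 0, 0], -1],
    [[0, 0, 0.2], [0, 0, 0], -1]
  ]
}}

```text
clock: 9.3
tcp_pos: [0.5455, -0.0928, 0.0288]
eef_rot: [0.708, -0.706, -0.0, 0.0]
ft_force: [0.1, -0.3, -0.7]
gripper_width: 0.0006
gripper_force: 0.0
```

Request:
{"api": "jog_arm", "payload": {
  "motion": [
    [[0, 0, 0.1], [0, 0, 0], -1],
    [[0, 0, 0.1], [0, 0, 0], -1],
    [[0, 0, 0.1], [0, 0, 0], -1]
  ]
}}

```text
clock: 9.55
tcp_pos: [0.5456, -0.0928, 0.0264]
eef_rot: [0.708, -0.706, -0.0, 0.0]
ft_force: [-0.8, 0.5, -0.2]
gripper_width: 0.0005
gripper_force: 0.0
```

Request:
{"api": "jog_arm", "payload": {
  "motion": [
    [[0, 0, 0.1], [0, 0, 0], -1],
    [[0, 0, 0.1], [0, 0, 0], -1],
    [[0, 0, 0.1], [0, 0, 0], -1]
  ]
}}

```text
clock: 9.8
tcp_pos: [0.5456, -0.0928, 0.0239]
eef_rot: [0.708, -0.706, -0.0, 0.0]
ft_force: [-0.3, -0.4, 0.6]
gripper_width: 0.0003
gripper_force: 0.0
```

```bash
python3 - <<'E'
from cell import robot
from h import *
s=robot.snapshot("side")
cv2.imwrite("pics/c7.png",cv2.resize(s["image"][195:255,260:340],(800,600),interpolation=cv2.INTER_CUBIC))
E
```

```text
(no output)
```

View pics/c7.png

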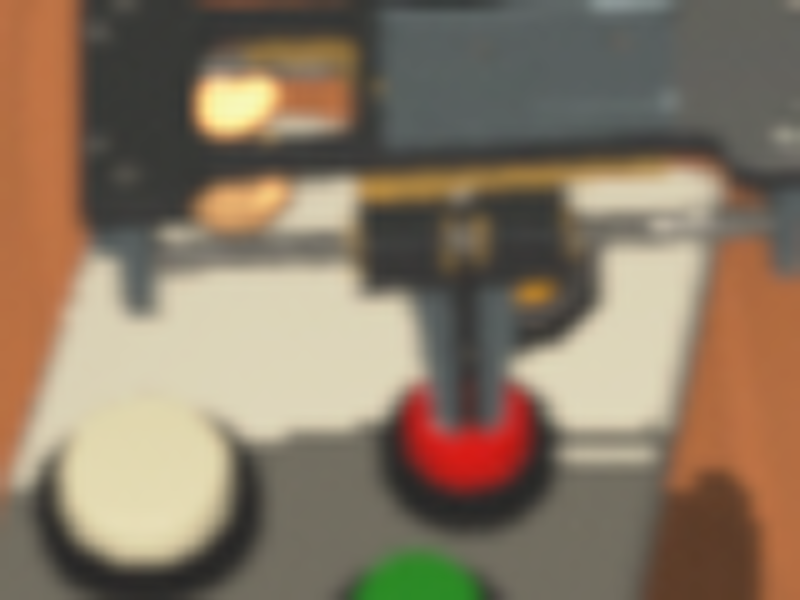

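The tip is now clearly above and centred on the red cap at (465,425), and still not touching. I continue down.

Request:
{"api": "jog_arm", "payload": {
  "motion": [
    [[0, 0, 0.08], [0, 0, 0], -1],
    [[0, 0, 0.15], [0, 0, 0], -1],
    [[0, 0, 0.15], [0, 0, 0], -1],
    [[0, 0, 0.15], [0, 0, 0], -1]
  ]
}}

```text
clock: 10.18
tcp_pos: [0.5456, -0.0929, 0.0202]
eef_rot: [0.708, -0.706, -0.0, 0.0]
ft_force: [0.3, -0.1, 0.8]
gripper_width: 0.0005
gripper_force: 0.0
```

Request:
{"api": "jog_arm", "payload": {
  "motion": [
    [[0, 0, 0.1], [0, 0, 0], -1],
    [[0, 0, 0.1], [0, 0, 0], -1],
    [[0, 0, 0.1], [0, 0, 0], -1]
  ]
}}

```text
clock: 10.43
tcp_pos: [0.5456, -0.0929, 0.0177]
eef_rot: [0.708, -0.706, -0.0, 0.0]
ft_force: [1.6, -1.0, -0.4]
gripper_width: 0.0004
gripper_force: 0.0
```

Request:
{"api": "jog_arm", "payload": {
  "motion": [
    [[0, 0, 0.1], [0, 0, 0], -1],
    [[0, 0, 0.1], [0, 0, 0], -1],
    [[0, 0, 0.1], [0, 0, 0], -1]
  ]
}}

```text
clock: 10.68
tcp_pos: [0.5456, -0.0929, 0.0152]
eef_rot: [0.708, -0.706, -0.0, 0.0]
ft_force: [0.2, -0.5, 0.2]
gripper_width: 0.0009
gripper_force: 0.0
```

```bash
cat > chk.py <<'E'
from cell import robot
from h import *
import sys
f=[]
for i in range(3): s=robot.snapshot("side"); q=robot.sense(); f.append(q["ft_force"])
print(q["clock"],q["tcp_pos"],np.mean(f,0))
im=s["image"].astype(int)
if len(sys.argv)<2:
    m=(im[...,2]>110)&(im[...,2]-im[...,1]>80)&(im[...,2]-im[...,0]>80); a,b,c,d=230,246,292,322
else: m=im.min(2)>190 ; a,b,c,d=228,254,260,290
for r in range(a,b): print(r,"".join(".#"[int(x)] for x in m[r,c:d]))
E
python3 chk.py
```

```text
10.8333 [ 0.54571543 -0.09286653  0.01536732] [-0.44899282 -0.05334116  0.21826064]
230 ..............................
231 ..............................
232 ..............................
233 ..............................
234 .........#.........#..........
235 .........##........##.........
236 ........###........##.........
237 ........###........##.........
238 .........##........##.........
239 .........###......###.........
240 .........############.........
241 ..........##########..........
242 ...........########...........
243 ............#####.............
244 ..............................
245 ..............................
```

Request:
{"api": "jog_arm", "payload": {
  "motion": [
    [[0, 0, 0.1], [0, 0, 0], -1],
    [[0, 0, 0.1], [0, 0, 0], -1],
    [[0, 0, 0.1], [0, 0, 0], -1]
  ]
}}

```text
clock: 11.08
tcp_pos: [0.5459, -0.0929, 0.0129]
eef_rot: [0.708, -0.706, 0.0, -0.0]
ft_force: [0.4, 0.4, 2.5]
gripper_width: 0.0005
gripper_force: 1.6
```

Request:
{"api": "jog_arm", "payload": {
  "motion": [
    [[0, 0, 0.1], [0, 0, 0], -1],
    [[0, 0, 0.1], [0, 0, 0], -1],
    [[0, 0, 0.1], [0, 0, 0], -1]
  ]
}}

```text
clock: 11.33
tcp_pos: [0.5459, -0.0929, 0.0104]
eef_rot: [0.708, -0.706, 0.0, -0.0]
ft_force: [0.7, -0.8, 5.2]
gripper_width: 0.0006
gripper_force: 2.3
```

Request:
{"api": "jog_arm", "payload": {
  "motion": [
    [[0, 0, 0.1], [0, 0, 0], -1],
    [[0, 0, 0.1], [0, 0, 0], -1],
    [[0, 0, 0.1], [0, 0, 0], -1]
  ]
}}

```text
clock: 11.58
tcp_pos: [0.5459, -0.0929, 0.008]
eef_rot: [0.708, -0.706, 0.0, -0.0]
ft_force: [0.9, -0.1, 6.3]
gripper_width: 0.0006
gripper_force: 3.0
```

Contact came at TCP reading about 0.014, and the force follows the spring. I press slightly further, then release.

Request:
{"api": "jog_arm", "payload": {
  "motion": [
    [[0, 0, 0.06], [0, 0, 0], -1],
    [[0, 0, 0.06], [0, 0, 0], -1],
    [[0, 0, 0.06], [0, 0, 0], -1]
  ]
}}

```text
clock: 11.83
tcp_pos: [0.546, -0.0929, 0.0065]
eef_rot: [0.708, -0.706, 0.0, -0.0]
ft_force: [-0.4, 0.4, 7.2]
gripper_width: 0.0005
gripper_force: 3.4
```

```bash
python3 chk.py
```

```text
11.9833 [ 0.5459647  -0.09294505  0.00659326] [-0.80250845  0.37153834  6.50331092]
230 ..............................
231 ..............................
232 ..............................
233 ..............................
234 ..............................
235 ..............................
236 .........##.........#.........
237 .........##........##.........
238 .........##........##.........
239 .........##........##.........
240 .........###.......#..........
241 ..........##..................
242 ...........#..................
243 ..............##..............
244 ..............................
245 ..............................
```

Request:
{"api": "jog_arm", "payload": {
  "motion": [
    [[0, 0, -0.5], [0, 0, 0], -1],
    [[0, 0, -1.5], [0, 0, 0], -1],
    [[0, 0, -2], [0, 0, 0], -1],
    [[0, 0, -2], [0, 0, 0], -1],
    [[0.36, 1.2, -2], [0, 0, 0], -1],
    [[0.36, 2.4, -2], [0, 0, 0], -1],
    [[0.36, 3.36, -2], [0, 0, 0], -1],
    [[0.36, 3.36, -2], [0, 0, 0], -1],
    [[0.36, 3.36, -2], [0, 0, 0], -1],
    [[0.36, 3.36, -1], [0, 0, 0], -1],
    [[0.36, 3.36, -0.6], [0, 0, 0], -1],
    [[0.36, 3.36, -0.6], [0, 0, 0], -1]
  ]
}}

```text
clock: 12.98
tcp_pos: [0.4608, -0.1017, 0.0194]
eef_rot: [0.708, -0.706, -0.001, 0.001]
ft_force: [-1.2, 0.8, 0.4]
gripper_width: 0.0004
gripper_force: 0.0
```

```bash
python3 chk.py;python3 chk.py w; python3 - <<'E'
from cell import robot
from h import *
s=robot.snapshot("side")
cv2.imwrite("pics/c8.png",cv2.resize(s["image"][195:255,250:330],(800,600),interpolation=cv2.INTER_CUBIC))
E
```

```text
13.1333 [ 0.46213297 -0.10209406  0.02156921] [0.01793344 0.32322421 0.31361407]
230 ................#.............
231 ............######............
232 ...........########...........
233 ..........###########.........
234 .........############.........
235 .........#############........
236 .........#############........
237 ........#############.........
238 .........############.........
239 .........############.........
240 .........###########..........
241 ..........##########..........
242 ...........########...........
243 ............####..............
244 ..............................
245 ..............................
13.2833 [ 0.46230451 -0.1021896   0.02195812] [0.48008869 0.01326085 0.51473147]
228 ..............................
229 ..............................
230 ..............................
231 ..............................
232 ..............................
233 ..............................
234 ..............................
235 ..............................
236 ..............................
237 ..............................
238 ..............................
239 ..............................
240 ..............................
241 ..............................
242 ..............................
243 ..............................
244 ..............................
245 ..............................
246 ..............................
247 ..............................
248 ..............................
249 ..............................
250 ..............................
251 ..............................
252 ..............................
253 ..............................
```

View pics/c8.png

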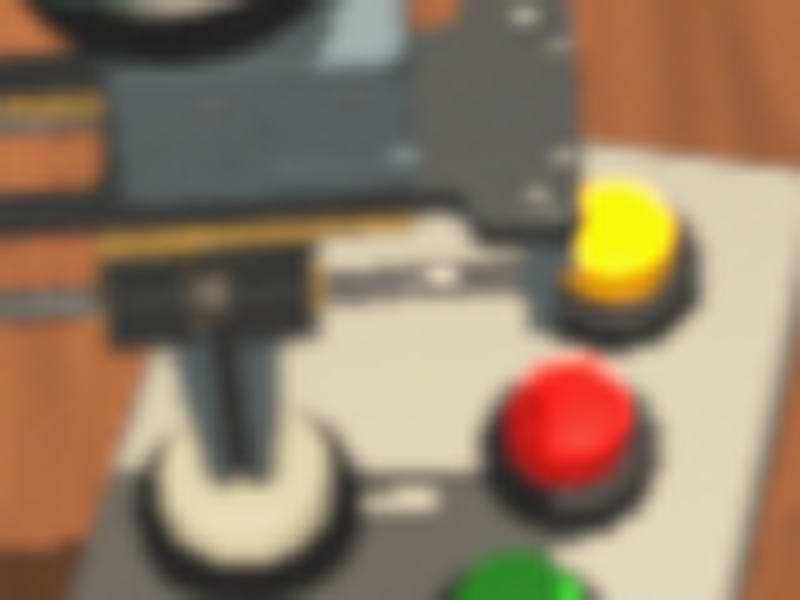

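The red key is up again. The tip is centred over the white cap at (240,475). Pressing now.

Request:
{"api": "jog_arm", "payload": {
  "motion": [
    [[0, 0, 0.15], [0, 0, 0], -1],
    [[0, 0, 0.3], [0, 0, 0], -1],
    [[0, 0, 0.4], [0, 0, 0], -1],
    [[0, 0, 0.5], [0, 0, 0], -1],
    [[0, 0, 0.5], [0, 0, 0], -1],
    [[0, 0, 0.5], [0, 0, 0], -1]
  ]
}}

```text
clock: 13.83
tcp_pos: [0.4621, -0.1022, 0.0088]
eef_rot: [0.708, -0.706, 0.0, -0.0]
ft_force: [1.3, 0.7, 5.3]
gripper_width: 0.0004
gripper_force: 2.7
```

Request:
{"api": "jog_arm", "payload": {
  "motion": [
    [[0, 0, 0.1], [0, 0, 0], -1],
    [[0, 0, 0.1], [0, 0, 0], -1],
    [[0, 0, 0.1], [0, 0, 0], -1],
    [[0, 0, 0.1], [0, 0, 0], -1]
  ]
}}

```text
clock: 14.17
tcp_pos: [0.4621, -0.1022, 0.0065]
eef_rot: [0.708, -0.706, 0.0, -0.0]
ft_force: [1.1, 0.4, 6.4]
gripper_width: 0.0004
gripper_force: 3.4
```

```bash
python3 chk.py | head -1
```

```text
14.3167 [ 0.46208436 -0.10218151  0.0065254 ] [ 0.0965193  -0.02337194  7.45025795]
```

Request:
{"api": "jog_arm", "payload": {
  "motion": [
    [[0, 0, -0.5], [0, 0, 0], -1],
    [[0, 0, -2], [0, 0, 0], -1],
    [[0, 0, -3.5], [0, 0, 0], -1],
    [[0, 0, -5], [0, 0, 0], -1],
    [[0, 0, -6.5], [0, 0, 0], -1],
    [[0, 0, -8], [0, 0, 0], -1],
    [[0, 0, -9.5], [0, 0, 0], -1],
    [[0, 0, -11], [0, 0, 0], -1],
    [[0, 0, -11], [0, 0, 0], -1],
    [[0, 0, -11], [0, 0, 0], -1],
    [[0, 0, -11], [0, 0, 0], -1]
  ]
}}

```text
clock: 15.23
tcp_pos: [0.4611, -0.102, 0.2804]
eef_rot: [0.708, -0.706, -0.0, 0.0]
ft_force: [-0.4, -0.2, 0.0]
gripper_width: 0.0003
gripper_force: 0.0
```

```bash
python3 - <<'E'
from cell import robot
q=robot.sense();print(q["clock"],q["tcp_pos"],q["qd"])
if q["tcp_pos"][2]>.24: print(robot.hand_in())
E
```

```text
15.2333 [ 0.46111476 -0.10195916  0.28037607] [-6.92703372e-05  1.97634471e-02  1.38973823e-02 -4.48033887e-04
 -1.83935918e-03  3.96789593e-04]
the job is handed in; nothing more can be done
None
```

The jar on the mat held red sweets, so I pressed the red key and then the white key, each about 7 mm of its 10 mm travel judging by force; I saw red come back up (white not rechecked), drew the hand back over 25 cm, and handed in at 15.2 s.

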